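# Fasten the lens case and add it to the column

## Robot

A 7-joint arm with a two-finger parallel gripper is mounted at the origin on the work surface. World frame = base frame: x ahead of the robot, y to its left, z up, the work surface at z = 0. Lengths are in m, angles in rad, forces in N, time in s.
With the tool pointing down it reaches from about 0.4 to 0.875 m from the base axis. Payload 19.3 kg.
Tool frame: the origin (TCP) lies on the centre line of the jaws, within the pads' length; the fingertips stand 14 mm ahead of it and the grasp point (between the pads) lies 5 mm behind it; z points along the fingers, y is the line along which they close (so a half turn about z gives the same grasp; the last joint's range is limited). The gripper opens to 85 mm and grips with 20 to 120 N. Pads are 22 mm wide; open, the fingers measure 114 mm over their backs; the gripper's body (76 mm by 85 mm) begins 54 mm behind the grasp point. The pads swing forward as they close: fully open they stand 13 mm farther back than shut.
Start: joints at [1.086, 0.521, -0.036, 1.599, 0.021, 1.021, -0.113], TCP at [0.252, -0.572, 0.245] pointing down, gripper open.
Joint ranges: [-2.91, 2.91], [-0.3, 2.13], [-1.5, 1.42], [0.17, 2.43], [-1.26, 4.41], [0.16, 1.93], [-2.52, 2.52]. Speed limits (rad/s): [1.89, 1.89, 2.39, 2.39, 3.01, 3.01, 3.01].

## Interface

Orientations are given as [roll, pitch, yaw] about the fixed x, y, z axes, in that order (R = Rz(yaw) Ry(pitch) Rx(roll)).
In Python, from workcell import bot, grab_frame, regions_of gives the robot as it stands. The module is installed in compiled form; this text tells all that it offers.
- The arm moves only by the tool play_rows, never from a script. Its argument "plan" is a list of rows, each a list of 3 entries, a list of its own where there are three numbers: the shift along the tool's x, y, z in units of 2.5 cm (1.0 is 2.5 cm), then the turn, a rotation vector about the tool's x, y, z in units of 0.15 rad (1.0 is 0.15 rad), then the closure, from -1 (fully open) to 1 (shut). In form: [[[tx, ty, tz], [rx, ry, rz], jaw], ...]. A call has 1 to 20 rows; each row shifts and turns the commanded pose from where the row before left it, along the tool's axes as they then stand; what a row does not reach is not made up. A row lasts 1/8 s, in which the tool goes at most 62.5 mm and 10.7 degrees, less where a joint would pass 70% of its speed; a pose out of reach is approached as far as the arm can. A call with a number of a shift or a turn outside -1 to 1 is refused whole. A call with a gripper value outside its range is refused whole. The fingers move at their own pace and stop on an object; "newtons" is the grip in N (left out, the last holds). Time passes only in rows, so rows that do not move let the fingers close. It gives the time, the measured TCP pose, the force, the opening and the grip force at its end, in the units of the state.
- bot.observe(): the state, without advancing time (a new reading comes with each control period).
- grab_frame(name): name is "scene" or "top"; returns a dict with "pixels" (420x560x3 uint8, red, green, blue), "depth" (420x560 float32, m along the optical axis (not along the pixel's ray), 0 where there is no reading), "camera_matrix" (3x3 intrinsics, pixels), "R" (3x3) and "t" (3): a world point X has camera coordinates R X + t. Camera axes: x right, y down, z forward; pixel columns grow to the right and rows downward; lengths in m; the calibration is good to about 2 mm. A picture is of the moment at which its call begins.
- bot.job_done(): hands the job in; it is judged then, once.
Trained networks look in the newest picture that a camera, given by its name, has taken for a name from the list of things; names that differ only in an ending like _2 or _b are one class to them, and where a whole thing is asked for, a point or a joint stands for the part that bears it (a point fixed in the world has none). Each returns a list of dicts, best first, with "p" (0 to 1); they miss things now and then, are a little off and sometimes report something else, mostly with a low value. They report only what shows in the picture. A call takes as long as a camera call.
- regions_of(thing, camera): "mask" (420x560 bool, what is visible of it) and "box" ([left, top, right, bottom] in pixels, round what is visible of it).
The state is a dict: "clock": time; "qpos": joint angles; "qd": joint speeds; "joint_efforts": joint torques, N m; "position": TCP position; "tool_rot": TCP orientation; "force": force on the tool from outside, world axes, zero at the start; "moment": the same for the moment, N m; "grip_width": finger opening in m; "finger_force": force on a finger pad.
Only numpy, scipy, OpenCV 4.12 (cv2) and the standard library are available. Lean on these libraries where they do the work, as an engineer would, in place of code of your own. Each camera call takes 0.05 s, during which the arm holds its last target. There are 200 camera calls.

## Task

Put away the lens case that stands alone on the bench: with the fork key, not with the fingers, turn both of its captive screws clockwise until they are fully home (bars square across the case), and stand the key upright on its mat again. Then set the closed case gently and squarely on top of the column of two cases, in line with them, without shifting the column or the other things on the bench.

Things in the scene. Friction and masses are not known exactly. Their poses are not given: they have to be found in the camera images.
- case: The grey lens case standing alone, screws loose. 198 (own x) x 56 (own y) mm; its middle 90 mm is 60 mm tall with a flat top, its two ends are ledges 30 mm high. Origin: centre of the underside, z up. About 0.65 kg, loose on the bench. Grip it across its 56 mm at the raised middle.
- screw_a (a joint): Angle (rad) of the captive screw on the ledge at the case's own -x end; grows clockwise seen from above. 0 = loose, bar lengthwise along case x; 1.57 = hard stop, fully home, bar square across the case. Starts at 0.2 to 0.6. About 0.06 N m of friction; stays where it is left.
- screw_b (a joint): The same for the screw on the ledge at the case's own +x end.
- screw_a_top (a point): Centre of the top of screw_a's steel head, 46 mm above the case's underside, 73 mm from its centre along its -x; point x runs along the bar and turns with it. Head: a washer 36 mm across, 4 mm thick on the ledge, carrying an upright bar 28 mm long, 12 mm tall, 8 mm thick (5 mm in the top 4 mm).
- screw_b_top (a point): The same for screw_b, 73 mm along the case's own +x.
- key: Fork key standing upright, 128 mm tall, 0.25 kg. Origin: centre of the underside. Steel fork 30 (own x) x 34 (own y) mm: two tines, a 12 mm wide, 14 mm deep gap between, running through along own x, goes over a screw's bar with 0.15 rad of play either way (turn on until the screw stops). Black handle 56 (x) x 16 (y) mm, 76 to 128 mm above the origin; grip its 16 mm.
- mat: Flat cork mat fixed to the bench, 160 (own x) x 120 (own y) mm, 5 mm thick, on which the key stands. Origin: centre of its underside.
- column_low: Lower of two closed lens cases stacked as a column, same shape and size as the loose case, its screws already home; loose, 1.1 kg. Origin: centre of the underside.
- column_top: Upper case of the column, resting squarely on the lower, same shape and size; loose, 1.1 kg. Origin: centre of the underside, 60 mm above the bench; the flat top of its raised middle (90 x 56 mm) is 60 mm higher.
- vee_block: Bystander: steel vee block 60 x 50 x 38 mm, loose. Origin: on its underside. To be left alone.
- lens_tin: Bystander: flat round aluminium tin, 54 mm across, 35 mm tall, loose. Origin: on its underside. To be left alone.
- weight: Bystander: brass knobbed weight, 50 mm across, 56 mm tall, loose. Origin: on its underside. To be left alone.
- micrometer: Bystander: micrometer lying flat, about 160 mm long, loose. Origin: on its underside. To be left alone.
- cleaner: Bystander: white cleaning-fluid bottle, 56 mm across, 120 mm tall, loose. Origin: on its underside. To be left alone.
- brush: Bystander: hand brush lying flat, about 200 mm long, loose. Origin: on its underside. To be left alone.
- parts_tray: Bystander: open grey tray 110 x 160 x 30 mm with a steel roller in it, loose. Origin: on its underside. To be left alone.

How it is judged:
By the outcome, as a careful person would: the job done as asked, in the order asked, and still so for the second after the job is handed in, with the robot touching nothing.
It also fails if it takes over 72 s, if anything falls off the work surface, if the arm or the gripper's body presses on something with over 40 N, if the wrist force passes 120 N, or if a joint passes its speed limit or range.

## Working session

There is one attempt and no reset: what is moved stays moved. The work goes in short steps, Python scripts to look and compute and a tool call to move; the robot and the scene stay as the last step left them, time stands still between calls to the robot, and variables do not carry over. Pictures are saved under pics/ and viewed, at most 10 in all, crops included, and the job is handed in when it is done.

Besides the shell and the picture viewer there is one more tool, called after "Call:" as name(argument=value, ...) on one line, values as JSON. play_rows: Moves the arm, as the interface text tells. Its arguments: {"type":"object","properties":{"plan":{"type":"array"},"newtons":{"type":"number"}},"required":["plan"]}

```bash
mkdir -p pics
python3 - <<'E'
from workcell import bot, grab_frame, regions_of
import cv2,numpy as np
print(bot.observe())
for n in("scene","top"):
    f=grab_frame(n); cv2.imwrite(f"pics/{n}0.png",f["pixels"][:,:,::-1]); np.savez(f"/tmp/{n}0.npz",**f)
    print(n,f["camera_matrix"].tolist(),f["R"].round(3).tolist(),f["t"].round(3).tolist())
    for th in("case","key","mat","column_top","screw_a_top"):
        for r in regions_of(th,n)[:4]:print(th,round(r["p"],2),r["box"],r["mask"].sum())
E
```

```text
{'clock': 0.0, 'qpos': array([ 1.08581445,  0.52202378, -0.03632155,  1.59997133,  0.02122499,
        1.02110743, -0.11280999]), 'qd': array([ 0.00073789, -0.00036406, -0.00011886, -0.000754  , -0.00038707,
        0.00086031, -0.00282535]), 'joint_efforts': array([ 1.90091359e-04, -9.27107477e+01,  1.97996423e+00, -3.69941747e+01,
        1.79413782e-02,  8.03308765e-03, -1.99603619e-05]), 'position': array([ 0.25170403, -0.57173932,  0.24473285]), 'tool_rot': array([-3.14047319e+00,  1.03885290e-04,  4.14769290e-01]), 'force': array([-0.48596853,  0.70026589,  0.00336396]), 'moment': array([-0.05338298, -0.01200323, -0.01055564]), 'finger_force': 0.0, 'grip_width': 0.08513142039741169}
scene [[503.55165386607763, 0.0, 279.07091882791894], [0.0, 503.55165386607763, 211.42056583767302], [0.0, 0.0, 1.0]] [[-0.601, 0.799, 0.007], [0.512, 0.392, -0.764], [-0.613, -0.456, -0.645]] [0.337, -0.255, 1.601]
case 0.83 [256.1, 197.3, 296.7, 262.2] 1738
case 0.32 [304.6, 173.7, 324.3, 192.9] 332
case 0.2 [375.1, 213.8, 405.7, 268.9] 794
case 0.17 [127.5, 171.7, 150.0, 224.9] 666
key 0.9 [375.2, 215.7, 403.2, 269.1] 784
mat 0.97 [347.8, 233.9, 422.6, 294.7] 2151
mat 0.37 [303.5, 172.9, 325.3, 196.6] 385
column_top 0.64 [185.7, 128.4, 255.3, 167.1] 1667
top [[468.96288486174933, 0.0, 276.7268944573989], [0.0, 468.96288486174933, 211.2471947823666], [0.0, 0.0, 1.0]] [[0.017, -1.0, -0.015], [-0.994, -0.015, -0.109], [0.109, 0.017, -0.994]] [-0.002, 0.59, 1.252]
case 0.61 [254.4, 176.6, 300.4, 246.9] 1459
key 0.79 [163.9, 219.6, 189.3, 246.2] 337
mat 0.73 [160.0, 201.5, 204.1, 268.3] 2141
column_top 0.71 [365.6, 216.5, 398.7, 297.9] 1957
column_top 0.21 [128.5, 144.7, 188.8, 187.5] 2238
```

Run:
```python
import cv2
for n in("scene","top"):
    i=cv2.imread(f"pics/{n}0.png"); cv2.imwrite(f"pics/{n}0b.png",cv2.resize(i[80:380,80:480],None,fx=2,fy=2,interpolation=cv2.INTER_CUBIC))
```

```text
(no output)
```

View pics/scene0b.png

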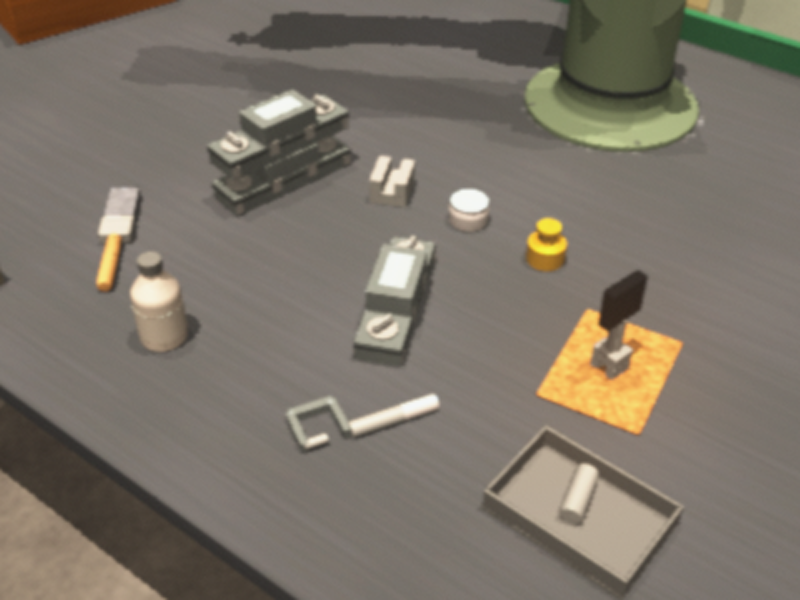

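View pics/top0b.png

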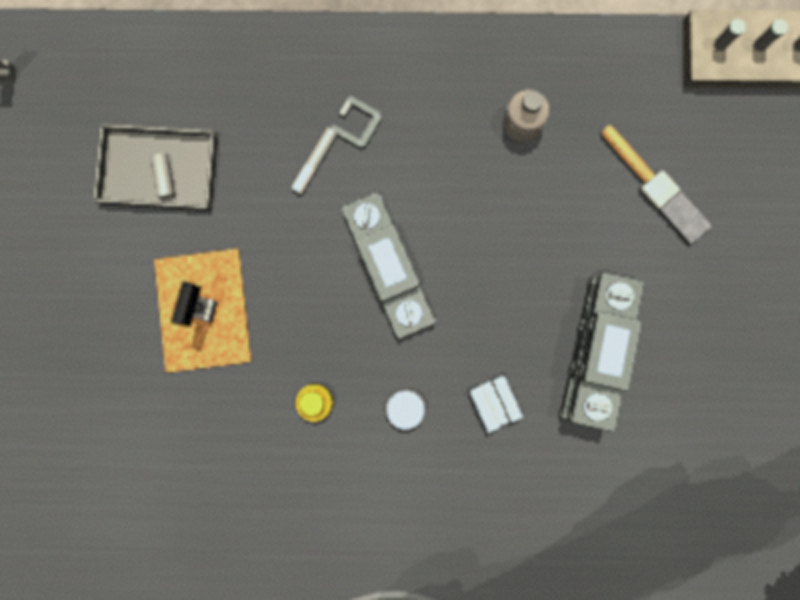

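```bash
cat > h.py <<'E'
import numpy as np,cv2
from workcell import bot,grab_frame,regions_of
def cloud(f):
    d=f["depth"];K=f["camera_matrix"];v,u=np.mgrid[0:420,0:560]
    P=np.stack([(u-K[0,2])*d/K[0,0],(v-K[1,2])*d/K[1,1],d],-1)
    P=(P-f["t"])@f["R"]; P[d<=0]=np.nan
    return P
def near(P,c,r,z0,z1):
    m=(np.hypot(P[...,0]-c[0],P[...,1]-c[1])<r)&(P[...,2]>z0)&(P[...,2]<z1)
    return m
def rect(Q):
    (c,s,a)=cv2.minAreaRect((Q[:,:2]*1000).astype(np.float32))
    if s[0]<s[1]: s=s[::-1];a+=90
    a=(a+90)%180-90
    return np.round(c,1),np.round(s,1),round(np.radians(a),3),len(Q)
E
python3 - <<'E'
from h import *
F={n:dict(np.load(f"/tmp/{n}0.npz")) for n in("scene","top")}
P={n:cloud(F[n]) for n in F}
for n in P:
    print(n)
    for th in("case","key","mat","column_top","weight","lens_tin","vee_block","micrometer","cleaner","brush","parts_tray"):
        r=regions_of(th,n)
        if not r: print(th,None);continue
        Q=P[n][r[0]["mask"]]; Q=Q[~np.isnan(Q[:,0])]
        print(th,np.round(np.median(Q,0),3),np.percentile(Q[:,2],[2,50,98]).round(3),rect(Q))
        if th in("case","column_top"):
            zt=np.percentile(Q[:,2],95); c=np.median(Q[Q[:,2]>zt-.006],0)
            S=P[n][near(P[n],c,.13,zt-.006,zt+.008)]; print("  top",zt.round(4),np.median(S[:,2]).round(4),rect(S))
            S=P[n][near(P[n],c,.13,zt-.035,zt+.008)]; print("  all",rect(S))
            for a in (0,): 
                S=P[n][near(P[n],c,.13,zt-.022,zt-.010)]; k=cv2.kmeans(S[:,:2].astype(np.float32),2,None,(3,50,1e-5),5,2); print("  screws",k[2].round(4).tolist(),len(S))
        if th=="key":
            c=np.median(Q[Q[:,2]>.08],0); S=P[n][near(P[n],c,.06,.085,.14)];print("  handle",S[:,2].max().round(4),rect(S)); 
            S=P[n][near(P[n],c,.06,.12,.14)];print("  handletop",rect(S)); 
            S=P[n][near(P[n],c,.08,.012,.06)];print("  fork",rect(S) if len(S) else None)
E
```

```text
scene
case [0.622 0.036 0.036] [0.    0.036 0.061] (array([572.1,   2.9]), array([245.8,  75.2]), np.float64(0.435), 1731)
  top 0.0606 0.059 (array([587.8,  18.3]), array([95.9, 57. ]), np.float64(0.418), 611)
  all (array([587.5,  19. ]), array([203.4,  58.4]), np.float64(0.415), 1406)
  screws [[0.6333000063896179, 0.041200000792741776], [0.5338000059127808, 0.006000000052154064]] 172
key [0.533 0.279 0.09 ] [0.007 0.09  0.133] (array([446.8, 264. ]), array([216.8,  39.4]), np.float64(0.139), 783)
  handle 0.1353 (array([525.5, 275.5]), array([60.1, 18.1]), np.float64(-0.231), 436)
  handletop (array([524.5, 275.7]), array([58., 17.]), np.float64(-0.213), 197)
  fork (array([524.7, 275.4]), array([35.3, 34. ]), np.float64(1.356), 279)
mat [0.543 0.291 0.004] [0.001 0.004 0.007] (array([518.4, 276.8]), array([171.2, 118.9]), np.float64(0.132), 2139)
column_top [ 0.493 -0.255  0.091] [0.063 0.091 0.121] (array([ 409.5, -299.9]), array([335.6, 160.3]), np.float64(0.449), 1661)
  top 0.1201 0.1187 (array([ 474. , -269.3]), array([92.5, 61.1]), np.float64(-0.218), 408)
  all (array([ 4
[... 2238 characters left out ...]
5421753], [0.5324000120162964, -0.2745000123977661]] 101
weight None
lens_tin [ 0.391 -0.01   0.034] [0.005 0.034 0.039] (array([391.7,  -9.6]), array([52. , 51.9]), np.float64(0.721), 304)
vee_block None
micrometer [0.765 0.103 0.014] [0.005 0.014 0.021] (array([749.7,  92.5]), array([156.2,  56. ]), np.float64(-0.55), 372)
cleaner [ 0.785 -0.165  0.081] [0.002 0.081 0.123] (array([ 805.1, -177. ]), array([81.1, 55.5]), np.float64(-0.628), 466)
brush [ 0.696 -0.363  0.017] [-0.002  0.017  0.024] (array([ 716.1, -354.5]), array([203.8,  51.5]), np.float64(0.607), 859)
parts_tray [0.726 0.355 0.004] [-0.002  0.004  0.031] (array([725.7, 345.7]), array([161.3, 118.6]), np.float64(1.528), 2201)
```

```bash
cat >> h.py <<'E'
def go(x,y,z,yaw):
    s=bot.observe();p=s["position"];w=s["tool_rot"][2];c,n=np.cos(w),np.sin(w);d=np.array([x,y,z])-p
    dy=(yaw-w+np.pi)%(2*np.pi)-np.pi
    print("t",round(s["clock"],2),"pos",p.round(4),"rot",s["tool_rot"].round(4),"F",s["force"].round(1),"M",s["moment"].round(2),"w",round(s["grip_width"],4),s["finger_force"])
    print("units: tx %.2f ty %.2f tz %.2f rz %.2f"%(*(np.array([d[0]*c+d[1]*n,d[0]*n-d[1]*c,-d[2]])/.025),-dy/.15))
def plan(f,c,z,half=.03,N=240,a=0.):
    # rectified patch at height z: cols along world x (rot by a), rows along -y
    g=(np.arange(N)+.5)/N*2*half-half; X,Y=np.meshgrid(g,-g)
    W=np.stack([c[0]+X*np.cos(a)-Y*np.sin(a),c[1]+X*np.sin(a)+Y*np.cos(a),np.full_like(X,z)],-1)
    C=W@f["R"].T+f["t"]; K=f["camera_matrix"]
    u=(C[...,0]/C[...,2]*K[0,0]+K[0,2]).astype(np.float32);v=(C[...,1]/C[...,2]*K[1,1]+K[1,2]).astype(np.float32)
    return cv2.remap(f["pixels"][:,:,::-1].copy(),u,v,cv2.INTER_CUBIC)
E
python3 - <<'E'
from h import *
F={n:dict(np.load(f"/tmp/{n}0.npz")) for n in("scene","top")}
C=np.array([.588,.0175]);a=.422;d=.073*np.array([np.cos(a),np.sin(a)])
R=[]
for n in("top","scene"):
    P=cloud(F[n]);row=[]
    for s in(1,-1):
        c=C+s*d
        S=P[near(P,c,.018,.0395,.055)]
        q=S[:,:2]-S[:,:2].mean(0);ev,V=np.linalg.eigh(q.T@q/len(q));print(n,s,c.round(4),S[:,:2].mean(0).round(4),len(S),"angle",np.arctan(V[1,1]/V[0,1]).round(3),np.sqrt(ev).round(4))
        row.append(plan(F[n],c,.046))
    R.append(np.hstack(row))
cv2.imwrite("pics/scr.png",np.vstack(R))
go(.5247,.2745,.245,2.93)
E
```

```text
top 1 [0.6546 0.0474] [0.6542 0.0471] 29 angle -0.112 [0.0023 0.008 ]
top -1 [ 0.5214 -0.0124] [ 0.5211 -0.0132] 27 angle 0.269 [0.0021 0.0079]
scene 1 [0.6546 0.0474] [0.6558 0.0485] 35 angle -0.16 [0.002  0.0082]
scene -1 [ 0.5214 -0.0124] [ 0.5196 -0.0114] 20 angle 0.182 [0.0019 0.008 ]
t 1.7 pos [ 0.2518 -0.572   0.2453] rot [-3.1416  0.      0.4147] F [ 0.6  0.3 -0.4] M [ 0.01  0.01 -0.08] w 0.0852 0.0
units: tx 23.63 ty -26.59 tz 0.01 rz -16.77
```

View pics/scr.png

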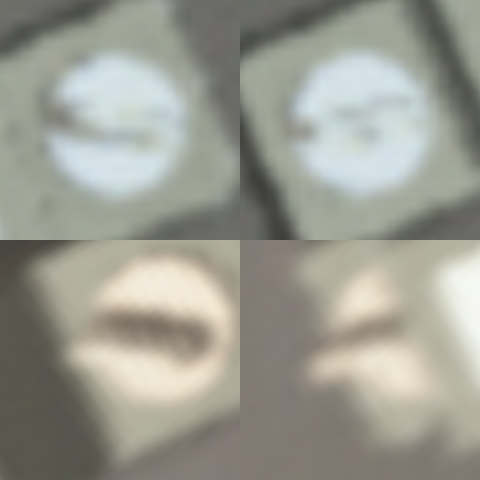

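Call:
play_rows(plan=[[[0.875,-0.985,0],[0,0,0],-1],[[0.875,-0.985,0],[0,0,0],-1],[[0.875,-0.985,0],[0,0,0],-1],[[0.875,-0.985,0],[0,0,0],-1],[[0.875,-0.985,0],[0,0,0],-1],[[0.875,-0.985,0],[0,0,0],-1],[[0.875,-0.985,0],[0,0,0],-1],[[0.875,-0.985,0],[0,0,0],-1],[[0.875,-0.985,0],[0,0,0],-1],[[0.875,-0.985,0],[0,0,0],-1],[[0.875,-0.985,0],[0,0,0],-1],[[0.875,-0.985,0],[0,0,0],-1],[[0.875,-0.985,0],[0,0,0],-1],[[0.875,-0.985,0],[0,0,0],-1],[[0.875,-0.985,0],[0,0,0],-1],[[0.875,-0.985,0],[0,0,0],-1],[[0.875,-0.985,0],[0,0,0],-1],[[0.875,-0.985,0],[0,0,0],-1],[[0.875,-0.985,0],[0,0,0],-1],[[0.875,-0.985,0],[0,0,0],-1]])

```text
clock: 4.2
position: [0.4541, 0.0561, 0.2455]
tool_rot: [3.141, -0.0, 0.415]
force: [-0.4, -0.4, -0.1]
grip_width: 0.0853
finger_force: 0.0
```

Call:
play_rows(plan=[[[0.875,-0.985,0],[0,0,0],-1],[[0.875,-0.985,0],[0,0,0],-1],[[0.875,-0.985,0],[0,0,0],-1],[[0.875,-0.985,0],[0,0,0],-1],[[0.875,-0.985,0],[0,0,0],-1],[[0.875,-0.985,0],[0,0,0],-1],[[0.875,-0.985,0],[0,0,0],-1],[[0,0,0],[0,0,-0.9],-1],[[0,0,0],[0,0,-1],-1],[[0,0,0],[0,0,-1],-1],[[0,0,0],[0,0,-1],-1],[[0,0,0],[0,0,-1],-1],[[0,0,0],[0,0,-1],-1],[[0,0,0],[0,0,-1],-1],[[0,0,0],[0,0,-1],-1],[[0,0,0],[0,0,-1],-1],[[0,0,0],[0,0,-1],-1],[[0,0,0],[0,0,-1],-1],[[0,0,0],[0,0,-1],-1],[[0,0,0],[0,0,-1],-1]])

```text
clock: 6.7
position: [0.5246, 0.2744, 0.2453]
tool_rot: [3.142, 0.0, 2.355]
force: [0.5, 0.1, -0.2]
grip_width: 0.0854
finger_force: 0.0
```

Call:
play_rows(plan=[[[0,0,0],[0,0,-1],-1],[[0,0,0],[0,0,-1],-1],[[0,0,0],[0,0,-1],-1],[[0,0,0],[0,0,-0.9],-1],[[0,0,0],[0,0,0],-1]])

```text
clock: 7.32
position: [0.5246, 0.2743, 0.2451]
tool_rot: [3.142, -0.0, 2.934]
force: [0.1, 0.3, 0.2]
grip_width: 0.0857
finger_force: 0.0
```

```bash
python3 -c "
from h import *
go(.5247,.2745,.105,2.93);print(bot.observe()['qpos'])"
```

```text
t 7.33 pos [0.5246 0.2743 0.2451] rot [ 3.1415e+00 -5.0000e-04  2.9337e+00] F [0.1 0.3 0.2] M [ 0.05 -0.01 -0.02] w 0.0857 0.0
units: tx -0.00 ty 0.01 tz 5.60 rz 0.02
[ 0.0659135   0.64216372 -0.98927308  1.65652719  0.57605387  1.16334374
  0.29331739]
```

Call:
play_rows(plan=[[[0,0,1],[0,0,0],-1],[[0,0,1],[0,0,0],-1],[[0,0,1],[0,0,0],-1],[[0,0,1],[0,0,0],-1],[[0,0,0.9],[0,0,0],-1],[[0,0,0.7],[0,0,0],-1],[[0,0,0],[0,0,0],1],[[0,0,0],[0,0,0],1],[[0,0,0],[0,0,0],1],[[0,0,0],[0,0,0],1],[[0,0,0],[0,0,0],1],[[0,0,0],[0,0,0],1]], newtons=60)

```text
clock: 8.82
position: [0.5248, 0.2746, 0.1059]
tool_rot: [3.141, 0.001, 2.935]
force: [-0.4, -0.4, 7.1]
grip_width: 0.0154
finger_force: 58.6
```

```bash
python3 -c "
from h import *
go(.5247,.2745,.105,2.93)"
```

```text
t 8.82 pos [0.5248 0.2746 0.1059] rot [3.1412e+00 9.0000e-04 2.9346e+00] F [-0.4 -0.4  7.1] M [-0.27  0.13  0.06] w 0.0154 58.570377230644226
units: tx 0.00 ty -0.00 tz 0.04 rz 0.03
```

Call:
play_rows(plan=[[[0,0,-1],[0,0,0],1],[[0,0,-1],[0,0,0],1],[[0,0,-1],[0,0,0],1],[[0,0,-1],[0,0,0],1],[[-0.186,-0.939,0],[0,0,0],1],[[-0.186,-0.939,0],[0,0,0],1],[[-0.186,-0.939,0],[0,0,0],1],[[-0.186,-0.939,0],[0,0,0],1],[[-0.186,-0.939,0],[0,0,0],1],[[-0.186,-0.939,0],[0,0,0],1],[[-0.186,-0.939,0],[0,0,0],1],[[-0.186,-0.939,0],[0,0,0],1],[[-0.186,-0.939,0],[0,0,0],1],[[-0.186,-0.939,0],[0,0,0],1],[[-0.186,-0.939,0],[0,0,0],1],[[-0.186,-0.939,0],[0,0,0],1],[[0,0,0],[0,0,-0.9],1],[[0,0,0],[0,0,-0.9],1],[[0,0,0],[0,0,-0.93],1],[[0,0,0],[0,0,0],1]])

```text
clock: 11.32
position: [0.5211, -0.0128, 0.2052]
tool_rot: [3.141, -0.0, -2.94]
force: [0.2, -0.3, -2.7]
grip_width: 0.0153
finger_force: 58.9
```

Run:
```python
from h import *
go(.5214,-.0124,.139,.205);print(bot.observe()['qpos'].round(2))
for n in("top","scene"):
    f=grab_frame(n);np.savez(f"/tmp/{n}1.npz",**f);P=cloud(f)
    S=P[near(P,(.52,-.0124),.04,.095,.155)];print(n,len(S))
    for z0,z1 in((.098,.118),(.118,.13),(.13,.15),(.155,.185)):
        S=P[near(P,(.52,-.0124),.045,z0,z1)]
        if len(S)>5: print(z0,rect(S),S[:,2].min().round(4))
    if n=="scene": cv2.imwrite("pics/k1.png",cv2.resize(f["pixels"][80:260,180:420,::-1],None,fx=3,fy=3,interpolation=2))
```

```text
t 11.32 pos [ 0.5211 -0.0128  0.2052] rot [ 3.1411e+00 -3.0000e-04 -2.9398e+00] F [ 0.2 -0.3 -2.7] M [ 0.01 -0.03 -0.02] w 0.0153 58.92695903778076
units: tx -0.01 ty 0.01 tz 2.65 rz 20.92
[ 0.69  0.63 -1.11  1.88  0.65  1.05  1.08]
top 0
scene 281
0.098 (array([522.2, -10.7]), array([34.2, 33.9]), np.float64(-1.323), 74) 0.1033
0.118 (array([527. ,  -2.9]), array([43.6, 23.9]), np.float64(-0.634), 71) 0.1182
0.13 (array([521.4, -11.8]), array([34.4, 33.8]), np.float64(-1.399), 123) 0.1303
0.155 (array([532.2,  -8.6]), array([32.5, 18.3]), np.float64(0.195), 72) 0.1553
```

View pics/k1.png

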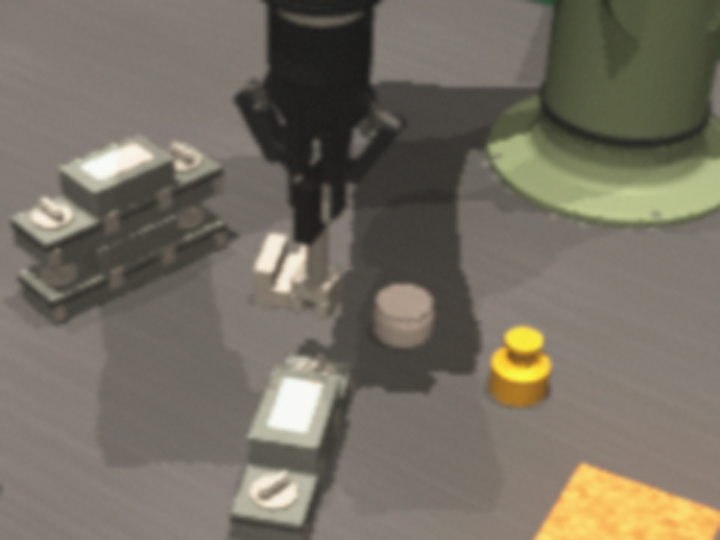

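Call:
play_rows(plan=[[[0.01,0.01,0.8],[0,0,0],1],[[0,0,0.8],[0,0,0],1],[[0,0,0.5],[0,0,0],1],[[0,0,0.3],[0,0,0],1],[[0,0,0.2],[0,0,0],1],[[0,0,0.13],[0,0,0],1],[[0,0,0],[0,0,0],1]])

```text
clock: 12.3
position: [0.521, -0.0125, 0.1371]
tool_rot: [-3.142, 0.0, -2.939]
force: [-0.3, -0.4, -1.2]
grip_width: 0.0153
finger_force: 59.0
```

Run:
```python
from h import *
go(.5214,-.0124,.136,-1.3+np.pi)
```

```text
t 12.3 pos [ 0.521  -0.0125  0.1371] rot [-3.1415e+00  1.0000e-04 -2.9389e+00] F [-0.3 -0.4 -1.2] M [ 0.03 -0.07 -0.09] w 0.0153 58.98260772228241
units: tx -0.02 ty -0.00 tz 0.04 rz 10.02
```

Call:
play_rows(plan=[[[0,0,0],[0,0,0.5],1],[[0,0,0],[0,0,0.7],1],[[0,0,0],[0,0,0.7],1],[[0,0,0],[0,0,0.7],1],[[0,0,0],[0,0,0.7],1],[[0,0,0],[0,0,0.7],1],[[0,0,0],[0,0,0.7],1],[[0,0,0],[0,0,0.7],1],[[0,0,0],[0,0,0.7],1],[[0,0,0],[0,0,0.7],1],[[0,0,0],[0,0,0.7],1],[[0,0,0],[0,0,0.7],1],[[0,0,0],[0,0,0.6],1],[[0,0,0],[0,0,0.3],1],[[0,0,0],[0,0,0],1]])

```text
clock: 14.18
position: [0.521, -0.0126, 0.1373]
tool_rot: [3.141, 0.0, 1.98]
force: [-0.8, -2.3, -2.7]
grip_width: 0.0155
finger_force: 58.7
```

Run:
```python
from h import *
go(.5214,-.0124,.136,-1.3+np.pi)
```

```text
t 14.18 pos [ 0.521  -0.0126  0.1373] rot [3.1414e+00 5.0000e-04 1.9796e+00] F [-0.8 -2.3 -2.7] M [-0.4   0.08  0.  ] w 0.0155 58.74317228794098
units: tx -0.00 ty 0.02 tz 0.05 rz 0.92
```

Call:
play_rows(plan=[[[0,0,0],[0,0,0.3],1],[[0,0,0],[0,0,0.3],1],[[0,0,0],[0,0,0.2],1],[[0,0,0],[0,0,0],1]])

```text
clock: 14.68
position: [0.521, -0.0125, 0.1372]
tool_rot: [3.142, 0.0, 1.86]
force: [0.2, -2.1, -0.4]
grip_width: 0.0155
finger_force: 59.1
```

Run:
```python
from h import *
go(.5214,-.0124,.136,-1.3+np.pi)
for n in("top","scene"):
    f=grab_frame(n);np.savez(f"/tmp/{n}2.npz",**f);P=cloud(f)
    S=P[near(P,(.61,.028),.07,.0535,.068)];print(n,rect(S))
    S=P[near(P,(.588,.0175),.13,.02,.068)];print(n,rect(S))
go(.5214,-.0124,.136,-1.3+np.pi)
```

```text
t 14.68 pos [ 0.521  -0.0125  0.1372] rot [3.1415e+00 2.0000e-04 1.8600e+00] F [ 0.2 -2.1 -0.4] M [-0.51  0.13  0.01] w 0.0155 59.07217562198639
units: tx -0.00 ty 0.02 tz 0.05 rz 0.12
top (array([622.7,  32.7]), array([55.4, 16. ]), np.float64(-1.118), 103)
top (array([646.4,  43.5]), array([70. , 56.2]), np.float64(0.416), 463)
scene (array([589.1,  19.2]), array([93. , 56.2]), np.float64(0.411), 606)
scene (array([588.6,  19.3]), array([200.8,  57.4]), np.float64(0.419), 1550)
t 14.78 pos [ 0.521  -0.0125  0.1371] rot [3.1416e+00 1.0000e-04 1.8603e+00] F [-0.3 -2.3 -2. ] M [-0.5   0.15  0.02] w 0.0152 59.071531891822815
units: tx -0.00 ty 0.02 tz 0.04 rz 0.12
```

Call:
play_rows(plan=[[[0,0,0],[0,0,0.2],1],[[0,0,0],[0,0,0.2],1],[[0,0,0],[0,0,0],1]])

```text
clock: 15.15
position: [0.5209, -0.0123, 0.1371]
tool_rot: [3.142, 0.0, 1.799]
force: [-0.7, -1.0, -0.2]
grip_width: 0.0156
finger_force: 59.3
```

```bash
cat > c.py <<'E'
from h import *
import sys
go(.5214,-.0124,.136,-1.3+np.pi)
for n in("scene","top"):
    f=grab_frame(n);P=cloud(f)
    S=P[near(P,(.588,.0175),.07,.0535,.068)];print(n,rect(S))
    S=P[near(P,(.588,.0175),.13,.02,.068)];print(n,rect(S))
E
python3 c.py
```

```text
t 15.15 pos [ 0.5209 -0.0123  0.1371] rot [3.1416e+00 1.0000e-04 1.7989e+00] F [-0.7 -1.  -0.2] M [-0.43  0.26  0.18] w 0.0156 59.30567443370819
units: tx -0.01 ty 0.02 tz 0.04 rz -0.28
scene (array([578.,  14.]), array([116.9,  56.6]), np.float64(0.419), 701)
scene (array([588.4,  19.4]), array([199.6,  57.9]), np.float64(0.414), 1559)
top (array([624.3,  33.5]), array([55.9, 16.1]), np.float64(-1.023), 101)
top (array([646.1,  43.1]), array([70.9, 56.4]), np.float64(0.413), 462)
```

Call:
play_rows(plan=[[[0,0,0],[0,0,0.2],1],[[0,0,0],[0,0,0],1]])

```text
clock: 15.5
position: [0.5209, -0.0121, 0.1371]
tool_rot: [3.141, -0.0, 1.769]
force: [-1.8, 1.3, 0.7]
grip_width: 0.0151
finger_force: 59.5
```

```bash
python3 c.py
```

```text
t 15.5 pos [ 0.5209 -0.0121  0.1371] rot [ 3.1415e+00 -4.0000e-04  1.7688e+00] F [-1.8  1.3  0.7] M [0.29 0.41 0.28] w 0.0151 59.45572257041931
units: tx -0.02 ty 0.02 tz 0.04 rz -0.48
scene (array([578.6,  14.1]), array([118.8,  56.4]), np.float64(0.403), 695)
scene (array([587.8,  18.6]), array([203.1,  57.6]), np.float64(0.401), 1561)
top (array([624. ,  32.6]), array([54.9, 14.7]), np.float64(-1.042), 101)
top (array([647.2,  42.3]), array([71.5, 56.4]), np.float64(0.408), 461)
```

Call:
play_rows(plan=[[[0,0,0],[0,0,-0.6],1],[[0,0,0],[0,0,-0.4],1],[[0,0,-0.3],[0,0,0],1],[[0,0,-0.5],[0,0,0],1],[[0,0,-0.8],[0,0,0],1],[[0,0,-1],[0,0,0],1],[[0.067,0.97,0],[0,0,0],1],[[0.067,0.97,0],[0,0,0],1],[[0.067,0.97,0],[0,0,0],1],[[0.067,0.97,0],[0,0,0],1],[[0.067,0.97,0],[0,0,0],1],[[0.067,0.97,0],[0,0,0],1],[[0,0,0],[0,0,-1],1],[[0,0,0],[0,0,-1],1],[[0,0,0],[0,0,-1],1],[[0,0,0],[0,0,-1],1],[[0,0,0],[0,0,-1],1],[[0,0,0],[0,0,-1],1],[[0,0,0],[0,0,-1.0],1],[[0,0,0],[0,0,0],1]])

```text
clock: 18.1
position: [0.6543, 0.0465, 0.2027]
tool_rot: [3.141, 0.0, 2.967]
force: [-0.1, 0.6, -3.1]
grip_width: 0.0153
finger_force: 59.3
```

Run:
```python
from h import *
F={}
for n in("scene","top"):
    f=F[n]=grab_frame(n);P=cloud(f)
    S=P[near(P,(.588,.0175),.055,.0535,.066)];print(n,rect(S))
    S=P[near(P,(.588,.0175),.13,.02,.066)];print(n,rect(S))
    for c in((.6546,.046),(.521,-.0124)):
        S=P[near(P,c,.018,.0395,.055)]
        if len(S)>8:
            q=S[:,:2]-S[:,:2].mean(0);ev,V=np.linalg.eigh(q.T@q/len(q));print(n,c,S[:,:2].mean(0).round(4),len(S),"angle",np.arctan(V[1,1]/V[0,1]).round(3),np.sqrt(ev).round(4))
    cv2.imwrite(f"/tmp/p{n}.png",np.hstack([plan(f,(.6546,.046),.046,N=300),plan(f,(.521,-.0124),.046,N=300)]))
cv2.imwrite("pics/s2.png",np.vstack([cv2.imread("/tmp/pscene.png"),cv2.imread("/tmp/ptop.png")]))
go(.6546,.0467,.137,-.145+np.pi);print(bot.observe()['qpos'].round(2))
```

```text
scene (array([587. ,  19.6]), array([94.2, 54.9]), np.float64(0.376), 345)
scene (array([587.6,  19.4]), array([203.8,  57.8]), np.float64(0.394), 1201)
scene (0.6546, 0.046) [0.656  0.0478] 40 angle -0.211 [0.0022 0.0083]
scene (0.521, -0.0124) [ 0.521  -0.0095] 32 angle -1.157 [0.0023 0.008 ]
top (array([570.3,  31.1]), array([67.4, 19. ]), np.float64(0.48), 112)
top (array([541.6,  24.5]), array([130.5,  34.6]), np.float64(0.676), 342)
top (0.521, -0.0124) [ 0.5192 -0.0072] 14 angle -1.002 [0.0022 0.0038]
t 18.2 pos [0.6543 0.0466 0.2025] rot [3.1415e+00 2.0000e-04 2.9649e+00] F [ 1.1 -0.8 -2.5] M [ 0.04 -0.06  0.  ] w 0.0153 59.30957615375519
units: tx -0.01 ty 0.01 tz 2.62 rz -0.21
[ 0.39  0.78 -0.93  1.52  0.65  1.18  0.74]
```

View pics/s2.png

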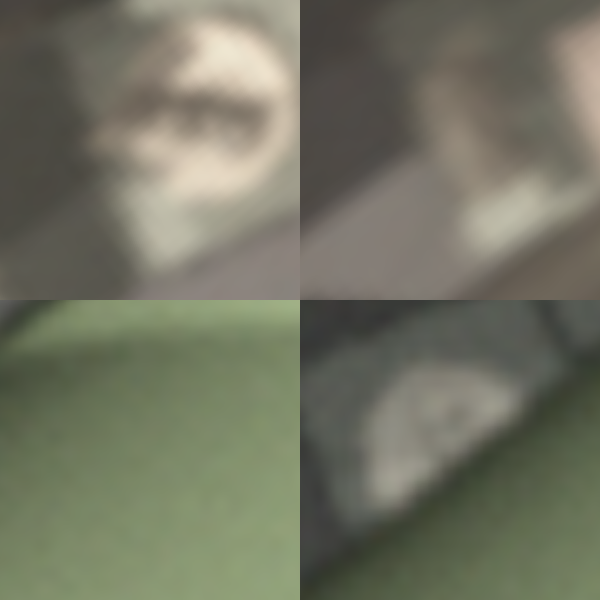

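Call:
play_rows(plan=[[[0,0.01,0.8],[0,0,0],1],[[0,0,0.8],[0,0,0],1],[[0,0,0.5],[0,0,0],1],[[0,0,0.3],[0,0,0],1],[[0,0,0.22],[0,0,0],1],[[0,0,0],[0,0,0],1]])

```text
clock: 18.95
position: [0.6543, 0.0469, 0.1364]
tool_rot: [3.142, -0.0, 2.969]
force: [0.1, -0.5, -2.4]
grip_width: 0.015
finger_force: 59.4
```

Run:
```python
from h import *
go(.6546,.0467,.137,-1.33+np.pi)
```

```text
t 18.95 pos [0.6543 0.0469 0.1364] rot [ 3.1416e+00 -1.0000e-04  2.9692e+00] F [ 0.1 -0.5 -2.4] M [ 0.05  0.01 -0.01] w 0.015 59.4191837310791
units: tx -0.01 ty -0.01 tz -0.02 rz 7.72
```

Call:
play_rows(plan=[[[0,0,0],[0,0,0.5],1],[[0,0,0],[0,0,0.7],1],[[0,0,0],[0,0,0.7],1],[[0,0,0],[0,0,0.7],1],[[0,0,0],[0,0,0.7],1],[[0,0,0],[0,0,0.7],1],[[0,0,0],[0,0,0.7],1],[[0,0,0],[0,0,0.7],1],[[0,0,0],[0,0,0.7],1],[[0,0,0],[0,0,0.7],1],[[0,0,0],[0,0,0.5],1],[[0,0,0],[0,0,0.2],1],[[0,0,0],[0,0,0],1]])

```text
clock: 20.58
position: [0.6546, 0.0469, 0.1369]
tool_rot: [3.141, 0.0, 1.845]
force: [0.8, -1.7, -1.5]
grip_width: 0.015
finger_force: 59.4
```

```bash
python3 c.py
```

```text
t 20.57 pos [0.6546 0.0469 0.1369] rot [3.1410e+00 4.0000e-04 1.8451e+00] F [ 0.8 -1.7 -1.5] M [-0.61 -0.26 -0.01] w 0.015 59.42748963832855
units: tx -0.84 ty -5.77 tz 0.04 rz 0.02
scene (array([598.1,  22.8]), array([115.3,  55.8]), np.float64(0.413), 283)
scene (array([587.9,  19.7]), array([204.9,  57. ]), np.float64(0.393), 1033)
top (array([0., 0.]), array([0., 0.]), np.float64(0.0), 0)
top (array([504. ,   9.3]), array([35.5,  6.1]), np.float64(0.484), 22)
```

Call:
play_rows(plan=[[[0,0,0],[0,0,0.2],1],[[0,0,0],[0,0,0.2],1],[[0,0,0],[0,0,0],1]])

```text
clock: 21.05
position: [0.6545, 0.047, 0.1367]
tool_rot: [3.141, 0.0, 1.784]
force: [1.5, -1.5, 0.2]
grip_width: 0.0156
finger_force: 59.8
```

```bash
python3 -c "
from h import *
go(.6546,.0467,.137,-1.33+np.pi)"
```

```text
t 21.05 pos [0.6545 0.047  0.1367] rot [3.1411e+00 2.0000e-04 1.7839e+00] F [ 1.5 -1.5  0.2] M [-0.61 -0.36  0.25] w 0.0156 59.81438398361206
units: tx -0.01 ty 0.00 tz -0.01 rz -0.18
```

Call:
play_rows(plan=[[[0,0,0],[0,0,0.2],1],[[0,0,0],[0,0,0],1]])

```text
clock: 21.3
position: [0.6545, 0.0469, 0.1367]
tool_rot: [3.141, 0.0, 1.754]
force: [1.3, -2.2, 3.2]
grip_width: 0.0155
finger_force: 60.0
```

```bash
python3 -c "
from h import *
go(.6546,.0467,.137,-1.33+np.pi)"
```

```text
t 21.3 pos [0.6545 0.0469 0.1367] rot [3.1412e+00 2.0000e-04 1.7536e+00] F [ 1.3 -2.2  3.2] M [-0.81 -0.49  0.42] w 0.0155 60.037495493888855
units: tx -0.01 ty 0.00 tz -0.01 rz -0.39
```

Call:
play_rows(plan=[[[0,0,0],[0,0,-0.6],1],[[0,0,0],[0,0,-0.5],1],[[0,0,-0.3],[0,0,0],1],[[0,0,-0.5],[0,0,0],1],[[0,0,-0.8],[0,0,0],1],[[0,0,-1],[0,0,0],1],[[0.939,-0.161,0],[0,0,0],1],[[0.939,-0.161,0],[0,0,0],1],[[0.939,-0.161,0],[0,0,0],1],[[0.939,-0.161,0],[0,0,0],1],[[0.939,-0.161,0],[0,0,0],1],[[0.939,-0.161,0],[0,0,0],1],[[0.939,-0.161,0],[0,0,0],1],[[0.939,-0.161,0],[0,0,0],1],[[0.939,-0.161,0],[0,0,0],1],[[0.939,-0.161,0],[0,0,0],1],[[0.939,-0.161,0],[0,0,0],1],[[0,0,0],[0,0,-0.9],1],[[0,0,0],[0,0,-1],1],[[0,0,0],[0,0,-1],1]])

```text
clock: 23.8
position: [0.5247, 0.2748, 0.203]
tool_rot: [3.141, 0.001, 2.359]
force: [-0.0, -0.2, -2.5]
grip_width: 0.0153
finger_force: 59.5
```

Call:
play_rows(plan=[[[0,0,0],[0,0,-1],1],[[0,0,0],[0,0,-1],1],[[0,0,0],[0,0,-1],1],[[0,0,0],[0,0,-0.87],1],[[0,0,1],[0,0,0],1],[[0,0,1],[0,0,0],1],[[0,0,0.9],[0,0,0],1],[[0,0,0.5],[0,0,0],1],[[0,0,0.2],[0,0,0],1],[[0,0,0],[0,0,0],1]])

```text
clock: 25.05
position: [0.5246, 0.2747, 0.1118]
tool_rot: [3.141, 0.0, 2.935]
force: [-0.2, -0.7, -1.8]
grip_width: 0.015
finger_force: 59.3
```

Run:
```python
from h import *
go(.5248,.2746,.106,2.934)
f=grab_frame("scene");P=cloud(f)
S=P[near(P,(.5248,.2746),.04,.009,.05)];print(S[:,2].min(),rect(S))
f=grab_frame("top");P=cloud(f)
S=P[near(P,(.588,.0175),.07,.0535,.066)];print(rect(S))
S=P[near(P,(.588,.0175),.13,.02,.066)];print(rect(S))
for c in((.6546,.046),(.521,-.012)):
        S=P[near(P,c,.018,.0395,.055)]
        if len(S)>8:
            q=S[:,:2]-S[:,:2].mean(0);ev,V=np.linalg.eigh(q.T@q/len(q));print(c,S[:,:2].mean(0).round(4),len(S),"angle",np.arctan(V[1,1]/V[0,1]).round(3),np.sqrt(ev).round(4))
```

```text
t 25.05 pos [0.5246 0.2747 0.1118] rot [3.1414e+00 2.0000e-04 2.9347e+00] F [-0.2 -0.7 -1.8] M [ 0.04 -0.01  0.03] w 0.015 59.34360086917877
units: tx -0.01 ty -0.00 tz 0.23 rz 0.00
0.009023887759530691 (array([525.1, 275.3]), array([36.2, 33.7]), np.float64(1.355), 274)
(array([588.1,  17.4]), array([89.9, 55.8]), np.float64(0.398), 682)
(array([588.3,  17.9]), array([198.8,  57.5]), np.float64(0.392), 1477)
(0.6546, 0.046) [0.6542 0.0452] 31 angle -1.181 [0.0036 0.0078]
(0.521, -0.012) [ 0.521  -0.0109] 28 angle -1.185 [0.0023 0.0083]
```

Call:
play_rows(plan=[[[0,0,0.1],[0,0,0],1],[[0,0,0.08],[0,0,0],1],[[0,0,0.05],[0,0,0],1],[[0,0,0],[0,0,0],1]])

```text
clock: 25.65
position: [0.5246, 0.2746, 0.106]
tool_rot: [3.141, 0.0, 2.935]
force: [-0.8, 0.2, 0.6]
grip_width: 0.0151
finger_force: 59.7
```

Call:
play_rows(plan=[[[0,0,0.02],[0,0,0],1],[[0,0,0],[0,0,0],0.4],[[0,0,0],[0,0,0],0],[[0,0,0],[0,0,0],-1],[[0,0,0],[0,0,0],-1],[[0,0,0],[0,0,0],-1],[[0,0,-0.5],[0,0,0],-1],[[0,0,-1],[0,0,0],-1],[[0,0,-1],[0,0,0],-1],[[0,0,-0.5],[0,0,0],-1]])

```text
clock: 26.9
position: [0.5248, 0.2748, 0.1821]
tool_rot: [3.141, 0.001, 2.935]
force: [-0.4, -0.6, 0.3]
grip_width: 0.0851
finger_force: 0.0
```

Run:
```python
from h import *
f=grab_frame("scene");P=cloud(f)
S=P[near(P,(.5248,.2746),.05,.12,.15)];print(S[:,2].max(),rect(S))
S=P[near(P,(.5248,.2746),.05,.012,.06)];print(rect(S))
go(.588,.0176,.19,.394+np.pi/2);print(bot.observe()['qpos'].round(2))
```

```text
0.13451526468557112 (array([525.1, 275.6]), array([58.8, 16.9]), np.float64(-0.194), 197)
(array([526.1, 275.5]), array([35.7, 33.8]), np.float64(1.392), 280)
t 26.95 pos [0.5251 0.275  0.1829] rot [3.1401e+00 2.0000e-03 2.9347e+00] F [0.7 0.2 2.6] M [ 0.06 -0.04  0.01] w 0.0855 0.0
units: tx -4.58 ty -9.56 tz -0.28 rz 6.47
[ 0.04  0.71 -0.95  1.72  0.66  1.06  0.23]
```

Call:
play_rows(plan=[[[-0.458,-0.956,0],[0,0,0],-1],[[-0.458,-0.956,0],[0,0,0],-1],[[-0.458,-0.956,0],[0,0,0],-1],[[-0.458,-0.956,0],[0,0,0],-1],[[-0.458,-0.956,0],[0,0,0],-1],[[-0.458,-0.956,0],[0,0,0],-1],[[-0.458,-0.956,0],[0,0,0],-1],[[-0.458,-0.956,0],[0,0,0],-1],[[-0.458,-0.956,0],[0,0,0],-1],[[-0.458,-0.956,0],[0,0,0],-1],[[0,0,0],[0,0,-1],-1],[[0,0,0],[0,0,-1],-1],[[0,0,0],[0,0,-1],-1],[[0,0,0],[0,0,-1],-1],[[0,0,1],[0,0,0],-1],[[0,0,1],[0,0,0],-1],[[0,0,0],[0,0,0],-1]])

```text
clock: 29.08
position: [0.5863, 0.017, 0.1278]
tool_rot: [3.14, -0.003, -2.749]
force: [-0.7, 0.3, 0.5]
grip_width: 0.0852
finger_force: 0.0
```

Run:
```python
from h import *
go(.588,.0176,.036,.394+np.pi);print(bot.observe()['qpos'].round(2))
```

```text
t 29.07 pos [0.5863 0.017  0.1278] rot [ 3.1403 -0.0034 -2.7491] F [-0.7  0.3  0.5] M [ 0.01  0.   -0.01] w 0.0852 0.0
units: tx -0.07 ty -0.00 tz 3.67 rz -0.01
[ 0.54  0.84 -1.04  1.76  0.82  1.05  1.16]
```

Call:
play_rows(plan=[[[-0.05,0,0.9],[0,0,0],-1],[[0,0,1],[0,0,0],-1],[[0,0,0.9],[0,0,0],-1],[[0,0,0.6],[0,0,0],-1],[[0,0,0.25],[0,0,0],-1],[[0,0,0],[0,0,0],-1]])

```text
clock: 29.82
position: [0.5887, 0.0177, 0.039]
tool_rot: [3.141, -0.0, -2.748]
force: [-0.0, 0.4, 0.4]
grip_width: 0.0851
finger_force: 0.0
```

Run:
```python
from h import *
go(.588,.0176,.036,.394+np.pi);print(bot.observe()['qpos'].round(2))
```

```text
t 29.82 pos [0.5887 0.0177 0.039 ] rot [ 3.1414 -0.     -2.7484] F [-0.   0.4  0.4] M [ 0.05  0.01 -0.01] w 0.0851 0.0
units: tx 0.03 ty 0.01 tz 0.12 rz -0.01
[ 0.48  0.95 -0.94  1.79  0.96  0.93  1.07]
```

Call:
play_rows(plan=[[[0,0,0.1],[0,0,0],-0.2],[[0,0,0],[0,0,0],0],[[0,0,0],[0,0,0],0.3],[[0,0,0],[0,0,0],0.6],[[0,0,0],[0,0,0],1],[[0,0,0],[0,0,0],1]], newtons=50)

```text
clock: 30.58
position: [0.5889, 0.0177, 0.037]
tool_rot: [-3.141, 0.001, -2.748]
force: [-1.6, -0.0, 7.0]
grip_width: 0.0558
finger_force: 55.0
```

Run:
```python
from h import *
f=grab_frame("scene");P=cloud(f)
S=P[near(P,(.588,.0175),.13,.02,.068)];print(rect(S))
go(.4739,-.2703,.23,-.207+np.pi)
```

```text
(array([590.9,  19.2]), array([199.8,  82.4]), np.float64(0.534), 1330)
t 30.62 pos [0.5888 0.0177 0.037 ] rot [-3.1415e+00  6.0000e-04 -2.7484e+00] F [-2.   0.4  6.7] M [0.31 0.5  0.04] w 0.0553 55.00230913821724
units: tx 8.66 ty -8.88 tz -7.72 rz 4.00
```

Call:
play_rows(plan=[[[0,0,-0.3],[0,0,0],1],[[0,0,-0.7],[0,0,0],1],[[0,0,-1],[0,0,0],1],[[0,0,-1],[0,0,0],1],[[0,0,-1],[0,0,0],1],[[0,0,-1],[0,0,0],1],[[0,0,-1],[0,0,0],1],[[0,0,-1],[0,0,0],1],[[0,0,-0.7],[0,0,0],1],[[0.4,-0.4,0],[0,0,0],1],[[0.787,-0.807,0],[0,0,0],1],[[0.787,-0.807,0],[0,0,0],1],[[0.787,-0.807,0],[0,0,0],1],[[0.787,-0.807,0],[0,0,0],1],[[0.787,-0.807,0],[0,0,0],1],[[0.787,-0.807,0],[0,0,0],1],[[0.787,-0.807,0],[0,0,0],1],[[0.787,-0.807,0],[0,0,0],1],[[0.787,-0.807,0],[0,0,0],1],[[0.787,-0.807,0],[0,0,0],1]])

```text
clock: 33.12
position: [0.4773, -0.2588, 0.2282]
tool_rot: [3.141, -0.001, -2.749]
force: [1.3, 0.6, -7.3]
grip_width: 0.0553
finger_force: 55.4
```

Call:
play_rows(plan=[[[0.4,-0.4,0],[0,0,0],1],[[0,0,0],[0,0,0.5],1],[[0,0,0],[0,0,0.8],1],[[0,0,0],[0,0,0.8],1],[[0,0,0],[0,0,0.8],1],[[0,0,0],[0,0,0.8],1],[[0,0,0],[0,0,0.3],1],[[0,0,0],[0,0,0],1]])

```text
clock: 34.12
position: [0.4731, -0.2701, 0.2288]
tool_rot: [3.142, -0.001, 2.936]
force: [0.3, 1.0, -7.3]
grip_width: 0.0552
finger_force: 55.4
```

Run:
```python
from h import *
for n in("scene","top"):
    f=grab_frame(n);P=cloud(f)
    S=P[near(P,(.4739,-.2703),.14,.065,.14)];print(n,"col",rect(S))
    S=P[near(P,(.4739,-.2703),.14,.19,.25)];print(n,"case",S[:,2].min().round(4),rect(S))
    S=P[near(P,(.4739,-.2703),.14,.195,.222)];print(n,"case",rect(S))
    if n=="scene":cv2.imwrite("pics/pl.png",cv2.resize(f["pixels"][40:220,130:370,::-1],None,fx=3,fy=3,interpolation=2))
go(.4745,-.2704,.157,-.209+np.pi);print(bot.observe()['qpos'].round(2))
```

```text
scene col (array([ 473.6, -268.7]), array([202.7,  66.1]), np.float64(-0.209), 1608)
scene case 0.19 (array([ 472.8, -267.4]), array([205.1,  82.8]), np.float64(-0.322), 1620)
scene case (array([ 473.3, -266.8]), array([203.5,  65.6]), np.float64(-0.249), 875)
top col (array([ 477.3, -252.4]), array([197.6,  20.9]), np.float64(-0.205), 613)
top case 0.191 (array([ 473.5, -267. ]), array([198.2,  61.5]), np.float64(-0.183), 1273)
top case (array([ 473.5, -267. ]), array([198.2,  61.5]), np.float64(-0.183), 592)
t 34.23 pos [ 0.4732 -0.2702  0.2288] rot [ 3.1414e+00 -4.0000e-04  2.9362e+00] F [-0.6 -0.4 -6.9] M [-0.02 -0.08 -0.02] w 0.0553 55.403456809872296
units: tx -0.05 ty 0.00 tz 2.87 rz 0.02
[ 1.14  0.61 -1.05  1.79  0.59  1.09  1.24]
```

View pics/pl.png

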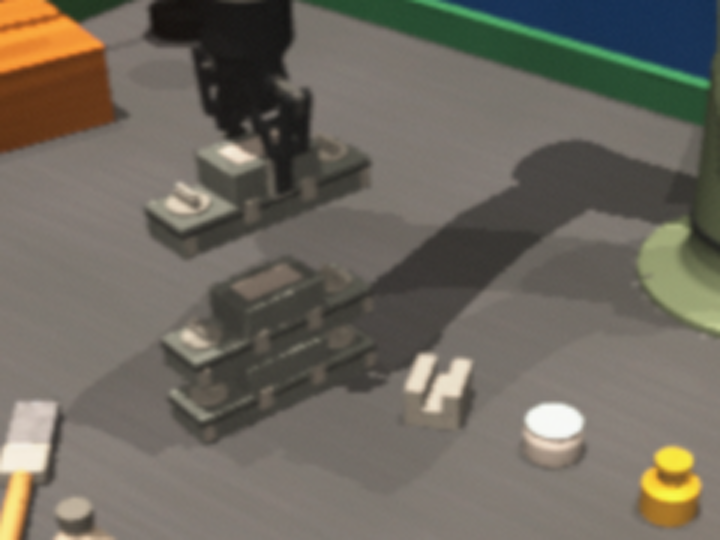

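```bash
cat > m.py <<'E'
from h import *
def ends(f,zl,lab):
    P=cloud(f);a=-.209;D=P[...,:2]-np.array([.4739,-.2704])
    u=D[...,0]*np.cos(a)+D[...,1]*np.sin(a);v=-D[...,0]*np.sin(a)+D[...,1]*np.cos(a)
    o=[]
    for s in(1,-1):
        m=(s*u>.055)&(s*u<.115)&(abs(v)<.045)&(abs(P[...,2]-zl)<.007)
        if m.sum()<20: o.append(None);continue
        o+=[np.round(1000*np.array([np.percentile(v[m],2),np.percentile(v[m],98),(s*np.percentile(s*u[m],98))]),1),m.sum()]
    m=(abs(u)<.06)&(abs(v)<.045)&(abs(P[...,2]-zl-.03)<.007)
    o+=["top",np.percentile(u[m],[2,98]).round(4),np.percentile(v[m],[2,98]).round(4)] if m.sum()>20 else []
    print(lab,*o)
E
python3 - <<'E'
from m import *
for n in("top","scene"):
    ends(dict(np.load(f"/tmp/{n}0.npz")),.09,n+" column")
    ends(grab_frame(n),.222,n+" case")
E
```

```text
top column [-27.   27.8  97.7] 322 [-27.5  26.8 -98.2] 342 top [-0.0431  0.043 ] [-0.0274  0.027 ]
top case [-22.3  28.5  97.4] 279 [-27.   27.3 -98.8] 440 top [-0.0452  0.0422] [-0.0206  0.0282]
scene column [-25.8  29.3  98.2] 207 [ -22.2   30.  -100.7] 123 top [-0.0439  0.0438] [-0.0259  0.0297]
scene case [-22.5  32.   97.2] 214 [ -13.1   29.6 -100.2] 122 top [-0.0393  0.0435] [-0.0309  0.0421]
```

Call:
play_rows(plan=[[[-0.03,-0.02,0.5],[0,0,0],1],[[0,0,0.7],[0,0,0],1],[[0,0,0.7],[0,0,0],1],[[0,0,0.4],[0,0,0],1],[[0,0,0.2],[0,0,0],1],[[0,0,0.1],[0,0,0],1],[[0,0,0.1],[0,0,0],1],[[0,0,0],[0,0,0],1]])

```text
clock: 35.33
position: [0.474, -0.271, 0.1616]
tool_rot: [-3.141, 0.0, 2.935]
force: [-0.0, 0.0, -7.6]
grip_width: 0.0552
finger_force: 55.3
```

Run:
```python
from m import *
go(.4745,-.2704,.157,-.209+np.pi)
ends(grab_frame("top"),.153,"top case")
```

```text
t 35.33 pos [ 0.474  -0.271   0.1616] rot [-3.1414e+00  1.0000e-04  2.9347e+00] F [-0.   0.  -7.6] M [-0.01  0.   -0.04] w 0.0552 55.284504622395616
units: tx -0.01 ty 0.03 tz 0.19 rz 0.01
top case [-25.8  28.2  98.4] 244 [-27.3  27.  -97.9] 372 top [-0.0441  0.0433] [-0.0189  0.0278]
```

Aligned well. Lower the rest in small steps.

Call:
play_rows(plan=[[[0,0,0.06],[0,0,0],1],[[0,0,0.05],[0,0,0],1],[[0,0,0.03],[0,0,0],1],[[0,0,0],[0,0,0],1]])

```text
clock: 35.88
position: [0.474, -0.2709, 0.158]
tool_rot: [3.142, -0.0, 2.935]
force: [0.2, -0.0, -8.0]
grip_width: 0.0556
finger_force: 55.3
```

Call:
play_rows(plan=[[[0,0,0.03],[0,0,0],1],[[0,0,0.02],[0,0,0],1],[[0,0,0],[0,0,0],1]])

```text
clock: 36.25
position: [0.4741, -0.2709, 0.1571]
tool_rot: [-3.141, 0.0, 2.935]
force: [-3.3, 0.3, 2.0]
grip_width: 0.0551
finger_force: 56.4
```

Call:
play_rows(plan=[[[0,0,0],[0,0,0],1],[[0,0,0],[0,0,0],-0.33],[[0,0,0],[0,0,0],-0.4],[[0,0,0],[0,0,0],-0.5],[[0,0,0],[0,0,0],-0.7],[[0,0,0],[0,0,0],-1],[[0,0,0],[0,0,0],-1],[[0,0,0],[0,0,0],-1]], newtons=20)

```text
clock: 37.25
position: [0.474, -0.271, 0.1568]
tool_rot: [3.142, 0.0, 2.935]
force: [-0.1, 0.6, -0.2]
grip_width: 0.0851
finger_force: 0.0
```

Call:
play_rows(plan=[[[0,0,-0.3],[0,0,0],-1],[[0,0,-0.7],[0,0,0],-1],[[0,0,-1],[0,0,0],-1],[[0,0,-1],[0,0,0],-1],[[0,0,-1],[0,0,0],-1],[[0,0,-1],[0,0,0],-1],[[0,0,0],[0,0,0],-1]])

```text
clock: 38.12
position: [0.4748, -0.2709, 0.2844]
tool_rot: [-3.14, 0.003, 2.935]
force: [-0.8, 0.3, -0.7]
grip_width: 0.0853
finger_force: 0.0
```

Run:
```python
from m import *
go(.4745,-.2704,.157,-.209+np.pi)
for n in("top","scene"):
    f=grab_frame(n)
    ends(f,.15,n+" case");ends(f,.09,n+" top col"); ends(f,.03,n+" low col")
cv2.imwrite("pics/fin.png",cv2.resize(f["pixels"][60:330,80:440,::-1],None,fx=2.2,fy=2.2,interpolation=2))
```

```text
t 38.12 pos [ 0.4748 -0.2709  0.2844] rot [-3.1404e+00  3.0000e-03  2.9348e+00] F [-0.8  0.3 -0.7] M [-0.03  0.02  0.02] w 0.0853 0.0
units: tx 0.01 ty 0.02 tz 5.09 rz 0.01
top case [-26.8  27.7  98.1] 362 [-27.5  26.9 -97.8] 372 top [-0.0437  0.0436] [-0.0269  0.0269]
top top col [22.  27.8 95.9] 42 [ 21.4  28.  -97.5] 48 top [-0.0524  0.0524] [0.0265 0.0279]
top low col [21.8 28.7 99.1] 39 [ 21.4  30.3 -97. ] 51 top [-0.0533  0.0493] [0.0264 0.0296]
scene case [-23.8  30.5  98.7] 215 [ -22.    30.2 -100.2] 122 top [-0.0436  0.044 ] [-0.0261  0.0298]
scene top col [-24.8  30.3  97.4] 194 [ -4.4  30.6 -98.9] 114 top [-0.0546  0.0551] [0.0234 0.0312]
scene low col [-24.3  30.9  98.6] 190 [ -7.6  33.3 -98.1] 111 top [-0.0578  0.0533] [0.023  0.0325]
```

View pics/fin.png

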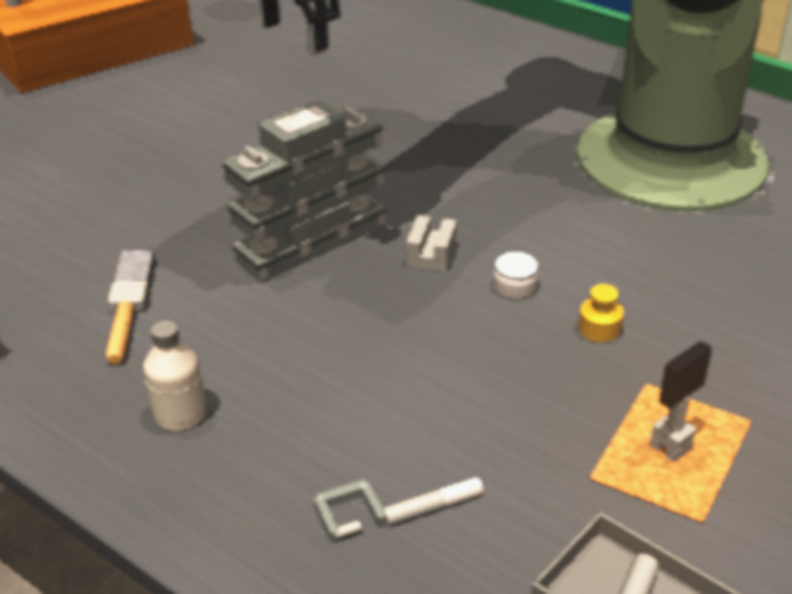

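The picture shows the third case squarely on the column at about (305,170), the key upright on the mat at about (680,400), and the other things in place.

```bash
python3 -c "
from workcell import bot
print(bot.job_done())"
```

```text
the job is handed in; nothing more can be done
None
```

The job is handed in at about 38 s: both screws are turned home with the key, the key stands upright on its mat, and the case sits in line on the column to within about 1 mm by camera, with nothing else visibly moved.

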